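Bar the spring cassette and hold its lid at the balance point

TASK

Pick up the orange retaining bar and lay it across the grey spring cassette, over both spring cartridges, with its ends down in the two notches of the end walls and sticking out equally on both sides, and let go of it while the lid still leans back on its stop. Then take the yellow lid by its steel rod handle and swing it up to its balance point, upright, where it would fall neither way, without ever letting it fall shut. Finish while still gripping the handle and holding the lid still there, so that the lid stay can be fitted; leave the other loose things on the bench where they are.

Things in the scene. Friction and masses are not known exactly. Their poses are not given: they have to be found in the camera images.
- bar: orange retaining bar with a black grip band round its middle: 14 mm wide (its x), 220 mm long (its y), 20 mm tall (its z), about 150 g. Origin: centre of its underside. Lies loose on the bench, right of centre, standing on a 14 mm wide face. The same either way round. A fixed grey actuator housing, 0.2 m tall with its studs, stands between it and the cassette.
- bar_center (a point): middle of the bar, half-way up (10 mm above its underside), inside the black grip band, which is 60 mm long; grip it here across its 14 mm width.
- cassette: open grey spring cassette, fixed, left (a red hose arches beyond it, 0.36 m high), 125 mm deep (its x), 196 wide (its y); origin: its underside's centre. +x: back (hinge side). End walls at y = -95 and +95 mm, 6 thick, 82 tall, each notched at x = 0; front and back rails 46 tall. Two spring cartridges lie in it along x at y = -64.5 and +64.5 mm, tops 61 up; the middle, y = -33 to +33 mm, is clear.
- seat (a point): point midway between the two notches at the height of their floors (61 mm above the bench), axes as the cassette's. Each notch is 18 mm wide in x, flares to about 30 mm at the wall's top, 21 mm deep. The seated bar lies along y with its middle 10 mm above this point and 12 mm of bar past each end wall.
- lid (a joint): angle (rad) of the cassette's lid, a yellow plate 118x196x6 mm, about 400 g: 0 shut, 1.571 upright, 2.05 fallen back on its stop (its start). The hinge has next to no friction and the lid's mass centre lies in its plane through the hinge axis, so it balances at 1.571, falls shut below that and falls back above.
- lid_handle (a point): middle of the lid's handle: a round steel rod 12 mm thick, parallel to the hinge (its y), 90 mm long between its legs, in the lid's plane 172 mm from the hinge axis, with a clear gap of 37 mm to the lid's edge. It can turn between gripper pads as the lid swings.
- lid_hinge (a point): middle of the hinge axis, which runs along the cassette's y, 66.5 mm behind the cassette's centre, 86 mm above the bench. At lid angle a the rod's middle is 172 mm x cos(a) towards the cassette's front (its -x) and 172 mm x sin(a) above this point.
- spring_pack_0: standing spring cartridge, 52 mm wide, 105 mm tall, black coils between cream end discs; a loose bystander, origin at the centre of its underside.
- elbow_fitting: brass elbow fitting, 47x40x23 mm; a loose bystander, origin at the centre of its underside.
- bottle_w: clear water bottle with blue cap, 68 mm wide, 218 mm tall; a loose bystander, origin at the centre of its underside.
- tin: round green grease tin, 74 mm wide, 54 mm tall; a loose bystander, origin at the centre of its underside.
- tape_roll: small roll of thread tape, white on a blue spool, 52 mm wide, 16 mm tall; a loose bystander, origin at the centre of its underside.

How it is judged:
On the way:
1. the bar lies in both notches, released and at rest, while the lid still leans back (x of bar_center in the frame of seat between -0.008 and 0.008 m and y of bar_center in the frame of seat between -0.01 and 0.01 m and z of bar_center in the frame of seat between 0.006 and 0.014 m and angle between the y axis of bar_center and the y axis of seat, either way round below 0.05 rad and contact force between the fingers and bar below 0.1 N and linear speed of bar below 0.02 m/s and value of joint lid above 1.9 rad), for 0.2 s.
At the end, for the whole second after the job is handed in: Bar at rest in both notches, middle within 8 mm across, 10 mm along and 4 mm in height of seated, within 0.05 rad of the cassette's y, untouched by the fingers; lid upright within 0.09 rad (5 degrees), slower than 0.05 rad/s, gripped by the fingers with over 1 N (x of bar_center in the frame of seat between -0.008 and 0.008 m and y of bar_center in the frame of seat between -0.01 and 0.01 m and z of bar_center in the frame of seat between 0.006 and 0.014 m and angle between the y axis of bar_center and the y axis of seat, either way round below 0.05 rad and contact force between the fingers and bar below 0.1 N and linear speed of bar below 0.02 m/s and value of joint lid between 1.481 and 1.661 rad and velocity of joint lid between -0.05 and 0.05 rad/s and contact force between the fingers and lid above 1 N); the arm keeps its last pose, push and grip.
It fails at once if the lid falls or is swung towards shut (below 0.7 rad) (value of joint lid below 0.7 rad).
It fails at once if a loose bystander is moved by more than 30 mm (distance of any of spring_pack_0, elbow_fitting, bottle_w, tin, tape_roll from where it was at the start of the episode above 0.03 m).
It also fails if it takes over 66 s, if anything falls off the work surface, if the arm or the gripper's body presses on something with over 40 N, if the wrist force passes 120 N, or if a joint passes its speed limit or range.

ROBOT

A 7-joint arm with a two-finger parallel gripper is mounted at the origin on a cart in front of the work surface, level with it; the furniture and walls round the work are solid. World frame = base frame: x ahead of the robot, y to its left, z up, the work surface at z = 0. Lengths are in m, angles in rad, forces in N, time in s.
With the tool pointing down it reaches from about 0.4 to 0.85 m from the base axis. Payload 10.4 kg.
Tool frame: the origin (TCP) lies at the very end of the fingers, on their centre line; the grasp point (between the pads) lies 19 mm behind it (manip.pinch_z is the distance from the TCP to the grasp point, in m); z points along the fingers, y is the line along which they close (so a half turn about z gives the same grasp; the last joint's range is limited). The gripper opens to 85 mm and grips with 20 to 120 N. Pads are 22 mm wide; open, the fingers measure 114 mm over their backs; the gripper's body (76 mm by 85 mm) begins 54 mm behind the grasp point. The pads swing forward as they close: fully open they stand 13 mm farther back than shut.
Start: joints at [-1.197, 0.332, -0.065, 1.46, 0.022, 1.35, -0.088], TCP at [0.242, 0.576, 0.231] pointing down, gripper open.
Joint ranges: [-2.6, 2.6], [-0.5, 2.12], [-1.47, 1.34], [0.16, 2.42], [-1.27, 4.41], [0.06, 2.06], [-2.6, 2.6]. Speed limits (rad/s): [2.22, 2.22, 2.79, 2.79, 3.14, 3.14, 3.14].

INTERFACE

Orientations are given as a unit quaternion [x, y, z, w].
In Python, from workcell import manip gives the robot as it stands. The module is installed in compiled form; this text tells all that it offers.
- The arm moves only by the shell command python3 -m creep 'ROWS' [OPENING] [FORCE]. ROWS is a JSON object of lists of equal length, an entry for each row: "slide": the shift along the tool's x, y, z in m, a list of three; "twist": the turn about the tool's z in degrees. A call has 1 to 8 rows; each row shifts and turns the commanded pose from where the row before left it, along the tool's axes as they then stand; what a row does not reach is not made up. A row lasts 1/8 s, in which the tool goes at most 62.5 mm and 10.7 degrees, less where a joint would pass 70% of its speed; a pose out of reach is approached as far as the arm can. A call with a gripper value outside its range is refused whole. OPENING is the opening in per cent of the stroke, from 0 (shut) to 100 (fully open), set as the call begins (- or left out, the last holds). The fingers move at their own pace and stop on an object; FORCE is the grip in N (left out, the last holds). Time passes only in rows, so rows that do not move let the fingers close. It gives the time, the measured TCP pose, the force, the opening and the grip force at its end, in the units of the state.
- manip.get_obs(): the state, without advancing time (a new reading comes with each control period).
- manip.camera(name): name is "scene" or "top" or "wrist"; returns (picture, depth): 420x560x3 uint8, blue, green, red; 420x560 float32, m along the optical axis (not along the pixel's ray), 0 where there is no reading.
- manip.camera_params(name): a dict with "intrinsics" (3x3 intrinsics, pixels), "R" (3x3) and "t" (3): a world point X has camera coordinates R X + t. Camera axes: x right, y down, z forward; pixel columns grow to the right and rows downward; lengths in m; the calibration is good to about 2 mm. A picture is of the moment at which its call begins: read the wrist's pose just before it. camera_params takes no time and is no camera call; for the wrist camera it gives the pose at the moment of the call.
- manip.hand_in(): hands the job in; it is judged then, once.
The state is a dict: "clock": time; "joint_pos": joint angles; "joint_velocities": joint speeds; "tau": joint torques, N m; "position": TCP position; "ee_rot": TCP orientation; "ft_force": force on the tool from outside, world axes, zero at the start; "torque": the same for the moment, N m; "grip_width": opening from 0.0 (shut) to 1.0 (fully open); "grasp_force": force on a finger pad.
Only numpy, scipy, OpenCV 4.12 (cv2) and the standard library are available. Lean on these libraries where they do the work, as an engineer would, in place of code of your own. Each camera call takes 0.05 s, during which the arm holds its last target. There are 200 camera calls.

## Working session

There is one attempt and no reset: what is moved stays moved. The work goes in short steps, Python scripts to look and compute and a shell command to move; the robot and the scene stay as the last step left them, time stands still between calls to the robot, and variables do not carry over. Pictures are saved under pics/ and viewed, at most 10 in all, crops included, and the job is handed in when it is done.

```bash
mkdir -p pics; cat > h.py <<'E'
import numpy as np, cv2
from workcell import manip
from scipy.spatial.transform import Rotation as Rn
def shot(name):
    p=manip.camera_params(name); im,d=manip.camera(name)
    K,R,t=np.array(p["intrinsics"]),np.array(p["R"]),np.array(p["t"])
    v,u=np.mgrid[0:420,0:560]
    c=np.stack([(u-K[0,2])/K[0,0]*d,(v-K[1,2])/K[1,1]*d,d],-1)
    W=(c-t)@R; W[d==0]=np.nan
    return im,W
def st():
    o=manip.get_obs(); print(o["clock"],np.round(o["position"],4),np.round(Rn.from_quat(o["ee_rot"]).as_matrix(),3).tolist(),np.round(o["joint_pos"],2),o["grip_width"],o["grasp_force"],np.round(o["ft_force"],1))
E
python3 - <<'E'
from h import *
st()
for n in("top","scene"):
    im,W=shot(n); cv2.imwrite(f"pics/{n}0.png",im); np.save(f"{n}0.npy",W)
E
```

```text
0.0 [0.2414 0.5761 0.2305] [[-0.922, 0.386, -0.0], [0.386, 0.922, -0.001], [-0.0, -0.001, -1.0]] [-1.2   0.33 -0.06  1.46  0.02  1.35 -0.09] 1.0018105861768856 0.0 [ 0.1 -0.1 -0.2]
```

View pics/top0.png

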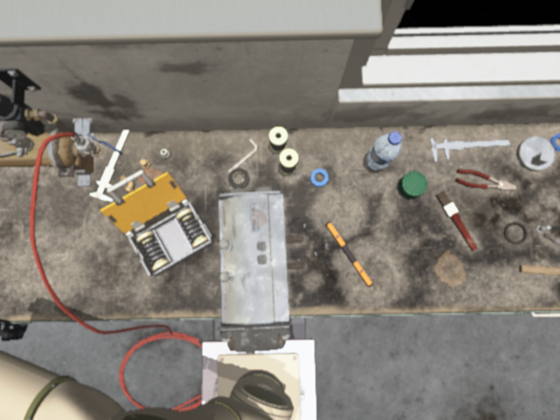

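View pics/scene0.png

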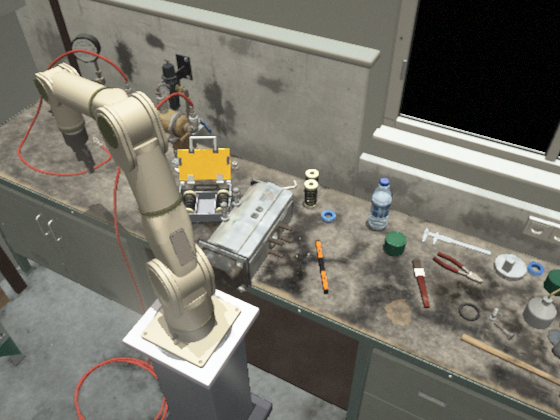

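The top view shows the bar at about (350,254), the cassette at (170,237) with its yellow lid at (147,203), and the housing between them at (255,260). The scene view agrees.

```bash
python3 - <<'E'
from h import *
im=cv2.imread("pics/top0.png"); W=np.load("top0.npy")
hsv=cv2.cvtColor(im,cv2.COLOR_BGR2HSV)
m=(hsv[...,0]<25)&(hsv[...,1]>150)&(hsv[...,2]>120)
b=m.copy(); b[:, :310]=0; b[:,390:]=0; b[:200]=0;b[300:]=0
P=W[b]; print("bar n",len(P),np.nanmin(P,0),np.nanmax(P,0),np.nanmedian(P,0))
P=P[(P[:,2]>0.012)]; r=cv2.minAreaRect((P[:,:2]*1000).astype(np.float32)); print("bar rect",r, cv2.boxPoints(r))
l=m.copy(); l[:,:90]=0; l[:,215:]=0; l[:165]=0; l[240:]=0
P=W[l]; P=P[P[:,2]>0.06]; c=np.median(P,0); u,s,vt=np.linalg.svd(P-P.mean(0),full_matrices=False); print("lid",len(P),P.mean(0),vt)
# cassette: points with z 0.03..0.09
R=W[195:290,110:225].reshape(-1,3); R=R[(R[:,2]>0.03)&(R[:,2]<0.09)]
Q=R[(R[:,2]>0.074)&(R[:,2]<0.088)]
for X in(R,Q):
    r=cv2.minAreaRect((X[:,:2]*1000).astype(np.float32)); print(len(X),r,cv2.boxPoints(r).tolist())
H=W[180:330,210:300].reshape(-1,3);H=H[H[:,2]>.08];print("housing",np.nanmin(H,0),np.nanmax(H,0))
p=manip.camera_params("top");print(-np.array(p["R"]).T@p["t"])
sc=cv2.resize(im[160:290,85:225],None,fx=5,fy=4.6,interpolation=cv2.INTER_CUBIC)
S=cv2.imread("pics/scene0.png");cv2.imwrite("pics/c.png",cv2.resize(im[160:290,85:225],(645,600)))
E
```

```text
bar n 154 [ 0.2993204  -0.32642726  0.00391127] [ 0.48001449 -0.20660385  0.02628605] [ 0.35539    -0.28778331  0.01913795]
bar rect ((390.1184997558594, -267.2325439453125), (209.79788208007812, 13.373584747314453), 32.22027587890625) [[ 297.8083  -317.50507]
 [ 304.93878 -328.81915]
 [ 482.4287  -216.96002]
 [ 475.29822 -205.64594]]
lid 2039 [0.52792311 0.28731469 0.15342811] [[-0.48585819  0.87400272  0.00781459]
 [ 0.4044705   0.21690135  0.88845789]
 [ 0.77481962  0.43482531 -0.45889161]]
1914 ((446.845458984375, 239.64752197265625), (134.797607421875, 202.41348266601562), 29.14673614501953) [[338.6884765625, 295.2125549316406], [437.2735595703125, 118.42961120605469], [555.00244140625, 184.08248901367188], [456.4173583984375, 360.86541748046875]]
244 ((446.4228515625, 240.83538818359375), (133.98971557617188, 198.6654052734375), 29.02864646911621) [[339.6432189941406, 295.18060302734375], [436.0449523925781, 121.47209167480469], [553.2025146484375, 186.49017333984375], [456.8007507324219, 360.19866943359375]]
housing [ 0.19474231 -0.12134731  0.08008167] [0.57602708 0.124421   0.21427743]
[ 0.32082428 -0.06020405  1.31934014]
```

View pics/c.png

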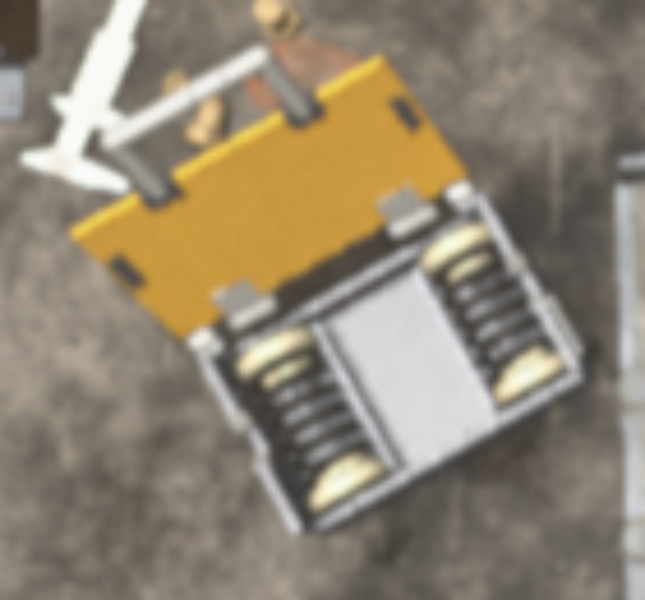

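The crop shows the cassette at a yaw of about 29°, with its notches at about (250,455) and (555,320). Next I check the hose heights between the gripper and the work.

```bash
python3 - <<'E'
from h import *
for n in("top","scene"):
    im=cv2.imread(f"pics/{n}0.png"); W=np.load(f"{n}0.npy"); h=cv2.cvtColor(im,cv2.COLOR_BGR2HSV)
    m=((h[...,0]<6)|(h[...,0]>172))&(h[...,1]>130)&(h[...,2]>70)&(W[...,2]>-0.02)
    vu=np.argwhere(m); P=W[m]; o=np.argsort(P[:,0])
    print(n,len(P))
    for i in o[::max(1,len(o)//22)]: print(vu[i][::-1],np.round(P[i],3))
E
```

```text
top 1163
[195 407] [0.106 0.087 0.506]
[ 79 321] [0.221 0.48  0.077]
[ 69 311] [0.251 0.486 0.127]
[ 55 300] [0.281 0.501 0.173]
[ 47 286] [0.317 0.5   0.218]
[ 41 269] [0.357 0.501 0.249]
[ 36 253] [0.393 0.497 0.283]
[ 33 243] [0.415 0.498 0.296]
[ 31 233] [0.437 0.497 0.309]
[464 230] [ 0.451 -0.604  0.017]
[461 226] [ 0.463 -0.598  0.013]
[ 32 215] [0.476 0.49  0.321]
[457 218] [ 0.488 -0.59   0.008]
[ 31 201] [0.506 0.487 0.333]
[ 36 189] [0.532 0.476 0.337]
[ 34 176] [0.56  0.477 0.346]
[483 186] [ 0.581 -0.674  0.011]
[ 38 162] [0.589 0.465 0.354]
[ 40 155] [0.604 0.46  0.357]
[479 173] [ 0.62  -0.664  0.014]
[460 171] [ 0.628 -0.609  0.011]
[ 53 137] [0.651 0.443 0.338]
[ 69 134] [0.67  0.423 0.303]
scene 869
[117 236] [ 0.18   0.458 -0.001]
[115 195] [0.255 0.493 0.128]
[118 176] [0.298 0.5   0.182]
[ 46 172] [0.314 0.946 0.012]
[ 63 174] [0.337 0.874 0.012]
[ 20 146] [0.381 1.164 0.023]
[ 24 140] [0.413 1.171 0.032]
[425 293] [ 0.442 -0.616  0.011]
[ 30 127] [0.461 1.166 0.072]
[421 282] [ 0.478 -0.591  0.013]
[ 36 114] [0.494 1.138 0.127]
[108 151] [0.536 0.806 0.015]
[52 62] [0.563 1.006 0.375]
[453 270] [ 0.581 -0.671  0.008]
[440 262] [ 0.588 -0.623  0.016]
[168  96] [0.599 0.467 0.354]
[172  94] [0.611 0.456 0.358]
[439 253] [ 0.622 -0.609  0.02 ]
[443 255] [ 0.629 -0.623  0.009]
[98 56] [0.641 0.826 0.407]
[105  59] [0.655 0.807 0.392]
[190 103] [0.666 0.424 0.296]
[172  96] [0.701 0.539 0.273]
```

```bash
python3 -m creep '{"slide":[[0,0,-0.058],[0,0,-0.058],[0,0,-0.055],[-0.06,0,0],[-0.06,0,0],[-0.06,0,0],[-0.06,0,0],[-0.06,0,0]],"twist":[0,0,0,5.5,5.5,5.5,5.5,5.5]}' 100 60; python3 -c "from h import *;st()"
```

```text
clock: 1.1
position: [0.49, 0.41, 0.4016]
ee_rot: [0.426, 0.905, -0.0, -0.0]
ft_force: [0.7, 0.2, 0.1]
grip_width: 1.002
grasp_force: 0.0
1.1 [0.49   0.41   0.4016] [[-0.637, 0.771, -0.001], [0.771, 0.637, -0.001], [-0.0, -0.001, -1.0]] [-0.87  0.34  0.15  1.1  -0.05  1.7  -0.04] 1.0019706612277974 0.0 [0.7 0.2 0.1]
```

```bash
python3 -m creep '{"slide":[[-0.033,-0.049,0],[-0.033,-0.049,0],[-0.033,-0.049,0],[0,0,0]],"twist":[0,0,0,10.5]}'; python3 - <<'E'
from h import *
st(); im,W=shot("wrist"); cv2.imwrite("pics/w1.png",im); np.save("w1.npy",W)
E
```

```text
clock: 1.6
position: [0.439, 0.2368, 0.4034]
ee_rot: [0.509, 0.861, 0.001, 0.0]
ft_force: [0.3, 1.0, 0.2]
grip_width: 1.003
grasp_force: 0.0
1.6 [0.439  0.2368 0.4034] [[-0.482, 0.876, 0.001], [0.876, 0.482, 0.001], [0.0, 0.002, -1.0]] [-0.78  0.01  0.2   1.48 -0.    1.65 -0.08] 1.002868395936836 0.0 [0.3 1.  0.2]
```

View pics/w1.png

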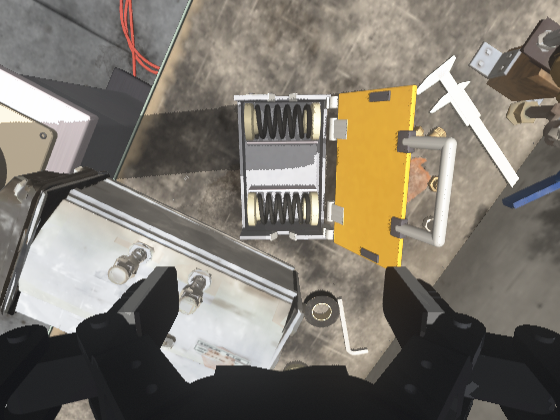

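The wrist view shows the cassette clearly: wall tops at rows ~97 and ~237, notches near column 283, and the rod from (450,145) to (440,240).

```bash
python3 - <<'E'
from h import *
W=np.load("w1.npy"); im=cv2.imread("pics/w1.png")
for T in(28.8,29.05,29.3):
    a=np.radians(T); X=np.array([np.cos(a),np.sin(a)]); Y=np.array([-X[1],X[0]]); c=np.array([.442,.239])
    f=lambda P:np.c_[(P[:,:2]-c)@X,(P[:,:2]-c)@Y,P[:,2]]
    R=f(W[85:250,228:345].reshape(-1,3)); q=R[(R[:,2]>.072)&(R[:,2]<.084)]
    for s in(-1,1):
        w=q[(q[:,1]*s>.08)&(abs(q[:,1])<.105)]
        h=np.histogram(w[:,0],np.arange(-.07,.08,.005))[0]
        pf=np.polyfit(w[:,0],w[:,1],1); print(T,s,len(w),"ymed",np.median(w[:,1]).round(4),"slope",pf[0].round(4),"x",np.percentile(w[:,0],[1,99]).round(4),h)
    rl=R[(R[:,2]>.04)&(R[:,2]<.05)]; fr=rl[(rl[:,0]<-.045)&(abs(rl[:,1])<.08)]; print("front rail",np.median(fr,0),np.percentile(fr[:,0],[2,98]),np.polyfit(fr[:,1],fr[:,0],1))
Hs=cv2.cvtColor(im,cv2.COLOR_BGR2HSV)
rod=f(W[160:220,436:455].reshape(-1,3)); rod=rod[rod[:,2]>.2]; print("rod top",np.median(rod,0),rod[:,2].max(),np.percentile(rod[:,0],[2,98]))
E
```

```text
28.8 -1 441 ymed -0.0923 slope 0.0116 x [-0.0609  0.0591] [ 0  7 22 20 21 19 21 19 23 15 26 23  5  0  0  1 27 21 25 18 24 18 21 16
 23 25  1  0  0  0]
28.8 1 476 ymed 0.0954 slope -0.0037 x [-0.0618  0.0582] [ 0 14 17 18 17 18 20 18 20 22 33 24  0  0  0 10 33 28 22 22 20 22 23 20
 22 31  2  0  0  0]
front rail [-0.06004956  0.00360763  0.04641546] [-0.0631525  -0.04700579] [-0.0106517 -0.0593381]
29.05 -1 444 ymed -0.0922 slope 0.0109 x [-0.0613  0.0595] [ 0 11 19 23 17 23 17 24 18 21 20 28  0  0  0  1 27 25 21 22 20 22 18 19
 20 24  2  2  0  0]
29.05 1 476 ymed 0.0956 slope -0.008 x [-0.0613  0.0585] [ 0 11 15 20 20 18 20 18 20 22 33 24  0  0  0 10 33 28 22 21 18 21 22 22
 22 34  2  0  0  0]
front rail [-0.06010325  0.0036357   0.04641461] [-0.0630611  -0.04721829] [-0.00693667 -0.05936652]
29.3 -1 453 ymed -0.092 slope 0.0163 x [-0.0617  0.0636] [ 0 12 19 22 19 21 19 22 19 20 21 27  0  0  0  6 22 27 19 24 18 22 18 20
 20 27  5  4  0  0]
29.3 1 476 ymed 0.0957 slope -0.0124 x [-0.0609  0.0589] [ 0  9 17 20 20 18 18 16 19 19 32 33  0  0  0  2 34 31 21 22 21 22 21 23
 22 34  2  0  0  0]
front rail [-0.06006263  0.00348208  0.0464082 ] [-0.06299578 -0.04735671] [-0.00268504 -0.05936283]
rod top [0.14291624 0.00672723 0.24407431] 0.24687870986768828 [0.13909987 0.14965171]
```

```bash
python3 -m creep '{"slide":[[-0.059,-0.006,0],[-0.059,-0.006,0],[-0.059,-0.006,0],[-0.059,-0.006,0],[-0.059,-0.006,0],[-0.059,-0.006,0],[-0.059,-0.006,0],[-0.059,-0.006,0]],"twist":[7,7,7,7,7,7,7,7]}'; python3 -c "from h import *;st()"
```

```text
clock: 2.65
position: [0.4303, -0.2161, 0.4019]
ee_rot: [0.852, 0.524, -0.0, -0.0]
ft_force: [1.6, -0.7, 0.6]
grip_width: 0.999
grasp_force: 0.0
2.65 [ 0.4303 -0.2161  0.4019] [[0.45, 0.893, -0.001], [0.893, -0.45, -0.0], [-0.001, -0.001, -1.0]] [-0.32 -0.07  0.66  1.54  0.04  1.65 -0.13] 0.9985789480346042 0.0 [ 1.6 -0.7  0.6]
```

```bash
python3 -m creep '{"slide":[[-0.032,-0.006,0],[-0.032,-0.006,0],[0,0,0.05],[0,0,0.05],[0,0,0.05],[0,0,0]],"twist":[0,0,10.4,10.4,10.2,0]}'; python3 - <<'E'
from h import *
st(); im,W=shot("wrist"); cv2.imwrite("pics/w2.png",im); np.save("w2.npy",W)
h=cv2.cvtColor(im,cv2.COLOR_BGR2HSV)
m=(h[...,0]<25)&(h[...,1]>150)&(h[...,2]>90)&(W[...,2]>.014)&(W[...,2]<.03)
P=W[m];print(len(P))
r=cv2.minAreaRect((P[:,:2]*1000).astype(np.float32));print(r,np.median(P,0),cv2.boxPoints(r).tolist())
u,s,vt=np.linalg.svd(P[:,:2]-P[:,:2].mean(0),full_matrices=False);print(np.degrees(np.arctan2(vt[0,1],vt[0,0])))
E
```

```text
clock: 3.4
position: [0.3898, -0.2654, 0.2498]
ee_rot: [0.96, 0.28, -0.003, -0.002]
ft_force: [-0.5, -0.1, 1.4]
grip_width: 0.995
grasp_force: 0.0
3.4 [ 0.3898 -0.2654  0.2498] [[0.844, 0.537, -0.006], [0.537, -0.844, 0.002], [-0.004, -0.005, -1.0]] [-0.22 -0.06  0.71  1.85  0.04  1.35 -0.53] 0.9953989356625418 0.0 [-0.5 -0.1  1.4]
882
((375.2371826171875, -399.0321350097656), (407.3707275390625, 168.504150390625), 82.86060333251953) [ 0.34655728 -0.29701752  0.02074584] [[266.32354736328125, -590.6671142578125], [433.521240234375, -611.6094360351562], [484.15081787109375, -207.39715576171875], [316.953125, -186.454833984375]]
-146.82528625068912
```

View pics/w2.png

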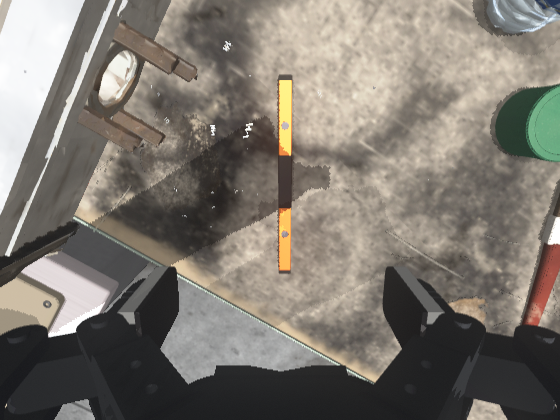

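The bar runs vertically in the picture, at columns 278–292 and rows 75–272, well aligned with the jaws.

```bash
python3 - <<'E'
from h import *
W=np.load("w2.npy")
P=W[70:278,265:305].reshape(-1,3);P=P[(P[:,2]>.013)&(P[:,2]<.03)]
r=cv2.minAreaRect((P[:,:2]*1000).astype(np.float32));print(len(P),r,np.median(P,0))
u,s,vt=np.linalg.svd(P[:,:2]-P[:,:2].mean(0),full_matrices=False);print(P.mean(0),np.degrees(np.arctan2(vt[0,1],vt[0,0])))
E
```

```text
2555 ((391.3276672363281, -267.5573425292969), (219.15951538085938, 14.498536109924316), 32.34723663330078) [ 0.40082249 -0.2613722   0.02082577]
[ 0.39804323 -0.26335141  0.02080567] -147.55901676900933
```

```bash
python3 -m creep '{"slide":[[0,0.0025,0.056],[0,0,0.056],[0,0,0.056],[0,0,0.056],[0,0,0.016],[0,0,0.005],[0,0,0]],"twist":[0,0,0,0,0,0,0]}' 60; python3 -m creep '{"slide":[[0,0,0],[0,0,0],[0,0,0],[0,0,0],[0,0,0],[0,0,0]],"twist":[0,0,0,0,0,0]}' 0 60; python3 -c "from h import *;st()"
```

```text
clock: 4.32
position: [0.3943, -0.2692, 0.0091]
ee_rot: [0.96, 0.279, 0.001, 0.001]
ft_force: [0.3, 0.4, 0.6]
grip_width: 0.601
grasp_force: 0.0
clock: 5.08
position: [0.3933, -0.2687, 0.0084]
ee_rot: [0.961, 0.278, 0.001, -0.0]
ft_force: [-2.6, 2.8, 11.8]
grip_width: 0.143
grasp_force: 59.1
5.075 [ 0.3933 -0.2687  0.0084] [[0.845, 0.534, 0.001], [0.534, -0.845, 0.0], [0.001, 0.0, -1.0]] [-0.11  0.33  0.69  2.09 -0.29  0.81 -0.25] 0.14313958097340723 59.061779379844666 [-2.6  2.8 11.8]
```

```bash
python3 -m creep '{"slide":[[0,0,-0.03],[0,0,-0.056],[0,0,-0.056],[0,0,-0.056],[0,0,-0.056],[0,0,-0.056],[0,0,-0.03],[0,0,0]],"twist":[0,0,0,0,0,-8,-8,-8]}'; python3 -c "from h import *;st()"
```

```text
clock: 6.08
position: [0.393, -0.2692, 0.3497]
ee_rot: [0.881, 0.473, 0.002, 0.001]
ft_force: [-0.4, -0.3, -2.8]
grip_width: 0.144
grasp_force: 59.6
6.075 [ 0.393  -0.2692  0.3497] [[0.552, 0.834, 0.004], [0.834, -0.552, -0.0], [0.002, 0.004, -1.0]] [-0.32 -0.11  0.77  1.67  0.08  1.55 -0.14] 0.1435762882581856 59.581151604652405 [-0.4 -0.3 -2.8]
```

```bash
python3 -m creep '{"slide":[[0.059,0,0],[0.059,0,0],[0.059,0,0],[0.059,0,0],[0.059,0,0],[0.059,0,0],[0.059,0,0],[0.059,0,0]],"twist":[-7,-7,-7,-7,-7,-7,-7,-7]}'; python3 -c "from h import *;st()"
```

```text
clock: 7.08
position: [0.4647, 0.1808, 0.3473]
ee_rot: [0.556, 0.831, -0.0, 0.0]
ft_force: [1.0, -0.3, -1.5]
grip_width: 0.144
grasp_force: 59.6
7.075 [0.4647 0.1808 0.3473] [[-0.382, 0.924, 0.0], [0.924, 0.382, -0.0], [-0.0, 0.0, -1.0]] [-0.78  0.    0.32  1.6   0.    1.54 -0.07] 0.144484310921947 59.56757426261902 [ 1.  -0.3 -1.5]
```

```bash
python3 -m creep '{"slide":[[0.032,0,0],[0.032,0,0.03],[0,0,0.056],[0,0,0.056],[0,0,0.02],[0,0,0],[0,0,0]],"twist":[0,0,-3.4,-3.3,0,0,0]}'; python3 - <<'E'
from h import *
st(); im,W=shot("wrist"); cv2.imwrite("pics/w3.png",im); np.save("w3.npy",W)
h=cv2.cvtColor(im,cv2.COLOR_BGR2HSV); print(np.nanpercentile(W[80:280,270:300,2],[50,90,99]))
E
```

```text
clock: 7.95
position: [0.4417, 0.2388, 0.1867]
ee_rot: [0.508, 0.861, 0.001, 0.0]
ft_force: [-0.3, 0.9, -1.8]
grip_width: 0.142
grasp_force: 59.5
7.95 [0.4417 0.2388 0.1867] [[-0.484, 0.875, 0.002], [0.875, 0.484, 0.001], [0.0, 0.002, -1.0]] [-0.83  0.09  0.25  1.85 -0.02  1.2  -0.06] 0.14188349539629028 59.49321448802948 [-0.3  0.9 -1.8]
[0.19910546 0.19997074 0.20366621]
```

View pics/w3.png

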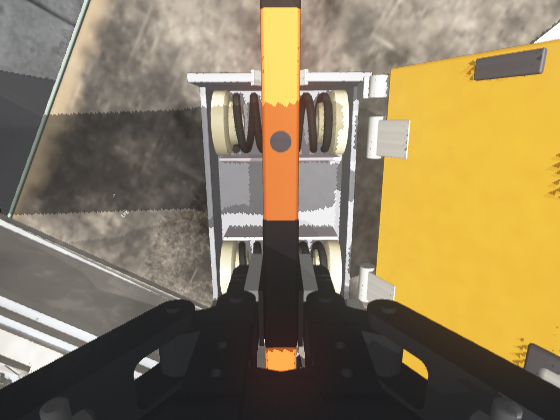

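The held bar lies over the cassette: band edge at about row 220, +y wall top at row 76, parallel to the notch line.

```bash
python3 - <<'E'
from h import *
W=np.load("w3.npy"); im=cv2.imread("pics/w3.png"); h=cv2.cvtColor(im,cv2.COLOR_BGR2HSV)
a=np.radians(29.2); X=np.array([np.cos(a),np.sin(a)]); Y=np.array([-X[1],X[0]]); c=np.array([.440,.2398])
f=lambda P:np.c_[(P[:,:2]-c)@X,(P[:,:2]-c)@Y,P[:,2]]
m=(h[...,1]>140)&(h[...,0]<28)&(h[...,2]>90)&(W[...,2]>.19); m[:,:240]=0;m[:,320:]=0;m[230:]=0
P=f(W[m]); bins=np.arange(P[:,1].min(),P[:,1].max(),.01)
mid=[]
for b in bins:
    q=P[(P[:,1]>=b)&(P[:,1]<b+.01)]
    if len(q)>20: mid.append((b+.005,(q[:,0].min()+q[:,0].max())/2))
mid=np.array(mid);pf=np.polyfit(mid[:,0],mid[:,1],1);print("bar slope",pf,"ymin(band edge)",np.percentile(P[:,1],[.5,1,99]),"z",np.median(P[:,2]),P[:,0].min(),P[:,0].max())
R=f(W[60:100,180:380].reshape(-1,3)); q=R[(R[:,2]>.074)&(R[:,2]<.088)&(abs(R[:,1])<.11)]
print(len(q),np.percentile(q[:,0],[1,99]),np.percentile(q[:,1],[2,50,98]),np.polyfit(q[:,0],q[:,1],1))
n=np.sort(q[:,0][abs(q[:,0])<.03]);print(np.histogram(n,np.arange(-.03,.031,.003))[0])
F=f(W[100:290,190:230].reshape(-1,3));F=F[(F[:,2]>.044)&(F[:,2]<.049)];print("rail",np.percentile(F[:,0],[2,50,98]),np.polyfit(F[:,1],F[:,0],1))
E
```

```text
bar slope [0.00579494 0.00083334] ymin(band edge) [0.02746914 0.02778535 0.10233234] z 0.1989727629959141 -0.005799424714227446 0.00835829590406441
1778 [-0.06041925  0.06117887] [0.08150855 0.0931539  0.09769587] [-0.02594369  0.09292196]
[45 46 45 60 72 72  0  0  0  0  0  0  0  0  6 73 69 44 49 49]
rail [-0.06151346 -0.05866469 -0.04379683] [ 0.00376061 -0.05803752]
```

```bash
python3 -m creep '{"slide":[[0.0025,0,0.05],[0,0,0.03],[0,0,0.015],[0,0,0]],"twist":[0,0,0,0]}'; python3 -c "from h import *;st()"
```

```text
clock: 8.5
position: [0.4401, 0.2408, 0.0906]
ee_rot: [0.508, 0.861, 0.0, 0.0]
ft_force: [-0.1, -0.3, -1.5]
grip_width: 0.143
grasp_force: 59.6
8.5 [0.4401 0.2408 0.0906] [[-0.484, 0.875, 0.0], [0.875, 0.484, -0.0], [-0.0, 0.0, -1.0]] [-0.82  0.19  0.25  1.96 -0.06  1.   -0.04] 0.14258197771262926 59.565478563308716 [-0.1 -0.3 -1.5]
```

```bash
python3 -m creep '{"slide":[[0,0,0.008],[0,0,0.007],[0,0,0.004],[0,0,0]],"twist":[0,0,0,0]}'; python3 -c "from h import *;st()"
```

```text
clock: 9.0
position: [0.4398, 0.2406, 0.0711]
ee_rot: [0.508, 0.861, -0.0, -0.0]
ft_force: [0.3, -0.0, -1.4]
grip_width: 0.143
grasp_force: 59.6
9.0 [0.4398 0.2406 0.0711] [[-0.484, 0.875, -0.0], [0.875, 0.484, -0.0], [-0.0, -0.0, -1.0]] [-0.81  0.22  0.25  1.97 -0.07  0.96 -0.03] 0.14321330945789856 59.56419110298157 [ 0.3 -0.  -1.4]
```

```bash
python3 -m creep '{"slide":[[0,0,0.002],[0,0,0.001],[0,0,0]],"twist":[0,0,0]}'; python3 -c "from h import *;st()"
```

```text
clock: 9.38
position: [0.4402, 0.2408, 0.0694]
ee_rot: [0.508, 0.861, 0.0, -0.0]
ft_force: [-5.0, -2.5, 11.0]
grip_width: 0.143
grasp_force: 61.1
9.375 [0.4402 0.2408 0.0694] [[-0.484, 0.875, 0.0], [0.875, 0.484, 0.001], [0.0, 0.001, -1.0]] [-0.81  0.22  0.25  1.97 -0.07  0.95 -0.03] 0.1434985975384964 61.12498998641968 [-5.  -2.5 11. ]
```

```bash
python3 -m creep '{"slide":[[0,0,0],[0,0,0],[0,0,0],[0,0,0]],"twist":[0,0,0,0]}' 45; python3 -m creep '{"slide":[[0,0,-0.03],[0,0,-0.05],[0,0,-0.055],[0,0,-0.055],[0,0,-0.055],[0,0,0],[0,0,0]],"twist":[0,0,0,0,0,0,0]}' ; python3 - <<'E'
from h import *
st(); im,W=shot("wrist"); cv2.imwrite("pics/w4.png",im); np.save("w4.npy",W)
h=cv2.cvtColor(im,cv2.COLOR_BGR2HSV)
a=np.radians(29.2); X=np.array([np.cos(a),np.sin(a)]); Y=np.array([-X[1],X[0]]); c=np.array([.440,.2398])
f=lambda P:np.c_[(P[:,:2]-c)@X,(P[:,:2]-c)@Y,P[:,2]]
P=f(W.reshape(-1,3)); o=((h[...,1]>140)&(h[...,0]<28)&(h[...,2]>90)).ravel()
b=P[o&(P[:,2]>.07)&(P[:,2]<.09)&(abs(P[:,0])<.03)&(abs(P[:,1])<.14)]
r=cv2.minAreaRect((b[:,:2]*1000).astype(np.float32));print(len(b),r,np.median(b[:,2]))
w=P[~o&(P[:,2]>.074)&(P[:,2]<.086)&(abs(P[:,0])<.07)&(abs(abs(P[:,1])-.095)<.012)]
for s in(-1,1):
    q=w[w[:,1]*s>0]; print(np.percentile(q[:,:2],[1,50,99],axis=0).tolist())
E
```

```text
clock: 9.88
position: [0.44, 0.2407, 0.0683]
ee_rot: [0.508, 0.861, 0.0, -0.0]
ft_force: [-0.1, -0.1, 0.0]
grip_width: 0.447
grasp_force: 0.0
clock: 10.75
position: [0.4398, 0.2406, 0.3127]
ee_rot: [0.508, 0.861, -0.0, -0.0]
ft_force: [-1.2, -0.4, -0.8]
grip_width: 0.45
grasp_force: 0.0
10.75 [0.4398 0.2406 0.3127] [[-0.484, 0.875, -0.0], [0.875, 0.484, -0.0], [0.0, -0.001, -1.0]] [-0.84  0.02  0.26  1.66 -0.    1.47 -0.08] 0.4501470088469822 0.0 [-1.2 -0.4 -0.8]
1436 ((0.24055099487304688, -0.32399749755859375), (13.848581314086914, 210.07125854492188), 0.038347482681274414) 0.08164093238166885
[[-0.05027846326313387, -0.10625105013412095], [-0.0022909159000817996, -0.09403796835338896], [0.049561201242922716, -0.08697457658289794]]
[[-0.059814598598023364, 0.08579728591038585], [0.002921570559225317, 0.09411545333373242], [0.06035466045678198, 0.10658567289275409]]
```

View pics/w4.png

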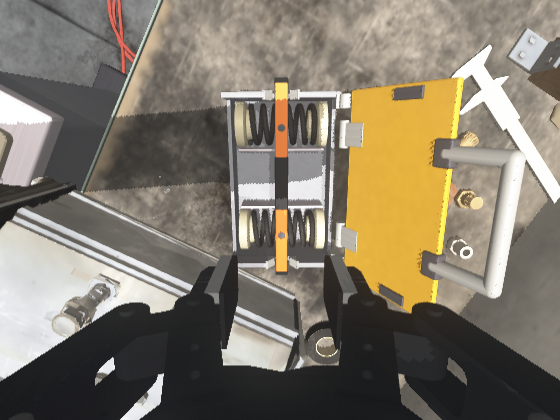

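The bar is seated within 1 mm: top at 81.6 mm, centred, with 12 mm past each wall. Next is the handle.

```bash
python3 -m creep '{"slide":[[0,0.0486,0],[0,0.0486,0],[0,0.0486,0],[0,0,0.02],[0,0,0]],"twist":[0,0,0,0,0]}'; python3 - <<'E'
from h import *
st(); im,W=shot("wrist"); cv2.imwrite("pics/w5.png",im)
a=np.radians(29.2); X=np.array([np.cos(a),np.sin(a)]); Y=np.array([-X[1],X[0]]); c=np.array([.440,.2398])
f=lambda P:np.c_[(P[:,:2]-c)@X,(P[:,:2]-c)@Y,P[:,2]]
P=f(W.reshape(-1,3)); q=P[(P[:,2]>.225)&(P[:,2]<.26)&(abs(P[:,0]-.14)<.03)&(abs(P[:,1])<.06)]
print(len(q),np.percentile(q,[1,50,99],axis=0),"tcp",f(np.array([manip.get_obs()["position"]])))
t=q[q[:,2]>.241];print(np.median(t,0))
E
```

```text
clock: 11.42
position: [0.5666, 0.3107, 0.2897]
ee_rot: [0.508, 0.861, -0.003, -0.001]
ft_force: [-1.0, -0.2, -0.3]
grip_width: 0.451
grasp_force: 0.0
11.425 [0.5666 0.3107 0.2897] [[-0.484, 0.875, -0.005], [0.875, 0.484, -0.004], [-0.001, -0.006, -1.0]] [-0.79  0.37  0.3   1.32 -0.11  1.48  0.01] 0.451311334349871 0.0 [-1.  -0.2 -0.3]
3611 [[ 0.13400556 -0.04767663  0.22625045]
 [ 0.14585634  0.00580299  0.24414218]
 [ 0.15237229  0.0495258   0.24644865]] tcp [[1.45369618e-01 8.58723275e-05 2.91679509e-01]]
[0.14686324 0.0047725  0.24442302]
```

View pics/w5.png

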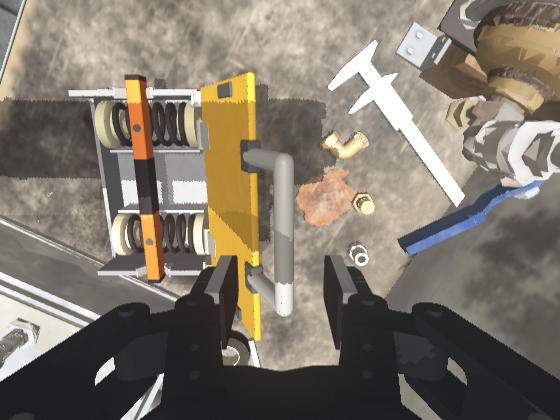

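The rod (column 285) sits centred between the open fingers and TCP and rod agree in x, so I go down and grip.

```bash
python3 -m creep '{"slide":[[0,0.0005,0.03],[0,0,0.028],[0,0,0.012],[0,0,0],[0,0,0]],"twist":[0,0,0,0,0]}'; python3 -m creep '{"slide":[[0,0,0],[0,0,0],[0,0,0],[0,0,0],[0,0,0]],"twist":[0,0,0,0,0]}' 0 40; python3 -c "from h import *;st()"
```

```text
clock: 12.1
position: [0.5684, 0.3117, 0.225]
ee_rot: [0.508, 0.861, 0.001, 0.0]
ft_force: [-0.3, -1.1, 0.1]
grip_width: 0.455
grasp_force: 0.0
clock: 12.72
position: [0.568, 0.3115, 0.2243]
ee_rot: [0.508, 0.861, 0.0, 0.0]
ft_force: [-2.5, -1.5, 5.6]
grip_width: 0.124
grasp_force: 39.0
12.725 [0.568  0.3115 0.2243] [[-0.484, 0.875, 0.001], [0.875, 0.484, 0.001], [0.0, 0.001, -1.0]] [-0.79  0.39  0.29  1.42 -0.11  1.35  0.01] 0.1240081759899677 39.02387201786041 [-2.5 -1.5  5.6]
```

```bash
python3 -m creep '{"slide":[[0,-0.0062,-0.003],[0,-0.0061,-0.0028],[0,-0.0065,-0.0026],[0,-0.0064,-0.0023],[0,-0.0066,-0.002],[0,-0.0066,-0.0018],[0,0,0],[0,0,0]],"twist":[0,0,0,0,0,0,0,0]}'; python3 -c "from h import *;st()"
```

```text
clock: 13.72
position: [0.5345, 0.2928, 0.2385]
ee_rot: [0.508, 0.861, 0.001, 0.0]
ft_force: [3.7, 0.2, 6.6]
grip_width: 0.123
grasp_force: 41.3
13.725 [0.5345 0.2928 0.2385] [[-0.484, 0.875, 0.001], [0.875, 0.484, 0.001], [0.0, 0.001, -1.0]] [-0.81  0.29  0.29  1.51 -0.09  1.35 -0.01] 0.12317965561362637 41.343770027160645 [3.7 0.2 6.6]
```

```bash
python3 -m creep '{"slide":[[0,-0.007,-0.0016],[0,-0.007,-0.0012],[0,-0.007,-0.001],[0,-0.007,-0.0006],[0,-0.007,-0.0004],[0,-0.0055,-0.0001],[0,0,0],[0,0,0]],"twist":[0,0,0,0,0,0,0,0]}'; python3 - <<'E'
from h import *
st()
a=np.radians(29.2); X=np.array([np.cos(a),np.sin(a)]); Y=np.array([-X[1],X[0]]); c=np.array([.440,.2398])
f=lambda P:np.c_[(P[:,:2]-c)@X,(P[:,:2]-c)@Y,P[:,2]]
print(f(np.array([manip.get_obs()["position"]])))
ims=[]
for n in("top","scene","wrist"):
    im,W=shot(n); P=f(W.reshape(-1,3)); ims.append(im)
    h=cv2.cvtColor(im,cv2.COLOR_BGR2HSV); o=((h[...,1]>140)&(h[...,0]<28)&(h[...,2]>60)).ravel()
    q=P[o&(P[:,2]>.11)&(P[:,2]<.21)&(P[:,0]>.03)&(P[:,0]<.11)&(abs(P[:,1])<.09)]
    if len(q)>30: print(n,len(q),np.median(q,0),"dx/dz",np.polyfit(q[:,2],q[:,0],1))
    r=P[(P[:,2]>.235)&(P[:,2]<.28)&(abs(P[:,0]-.07)<.03)&(abs(P[:,1])>.02)&(abs(P[:,1])<.04)];print(n,"rod",len(r),np.median(r,0) if len(r) else 0)
cv2.imwrite("pics/e.png",np.vstack([np.hstack([ims[2][:, :],]),])); cv2.imwrite("pics/s.png",cv2.resize(ims[1][90:260,130:330],(700,595)))
E
```

```text
clock: 14.72
position: [0.4992, 0.2731, 0.2428]
ee_rot: [0.508, 0.861, 0.0, 0.0]
ft_force: [4.5, -2.9, 4.9]
grip_width: 0.12
grasp_force: 41.8
14.725 [0.4992 0.2731 0.2428] [[-0.484, 0.875, 0.0], [0.875, 0.484, -0.0], [-0.0, 0.0, -1.0]] [-0.83  0.2   0.29  1.61 -0.06  1.34 -0.03] 0.12015772589352433 41.837952733039856 [ 4.5 -2.9  4.9]
[[6.78909195e-02 1.91453448e-04 2.42815312e-01]]
top 359 [ 0.06531891 -0.03270127  0.15875805] dx/dz [0.00465817 0.06458473]
top rod 42 [ 0.0663497  -0.02975492  0.26215551]
scene 773 [ 0.0657669  -0.01457066  0.16015489] dx/dz [-0.00173864  0.06583594]
scene rod 39 [0.06427049 0.02149865 0.26227052]
wrist rod 2390 [0.0680101  0.02508389 0.26381216]
```

View pics/e.png

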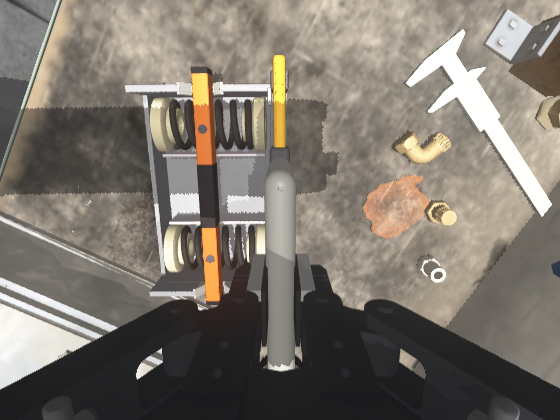

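The lid is upright (plate slope under 0.01 rad, rod over the hinge), the rod is gripped and the bar is still in its notches, so I hand in.

```bash
python3 -m creep '{"slide":[[0,0,0],[0,0,0],[0,0,0]],"twist":[0,0,0]}'; python3 -c "
from h import *
st(); print(manip.hand_in())"
```

```text
clock: 15.25
position: [0.4993, 0.2731, 0.2428]
ee_rot: [0.508, 0.861, 0.0, 0.0]
ft_force: [4.2, -2.8, 5.9]
grip_width: 0.121
grasp_force: 41.9
15.25 [0.4993 0.2731 0.2428] [[-0.484, 0.875, 0.0], [0.875, 0.484, -0.0], [-0.0, 0.0, -1.0]] [-0.83  0.2   0.29  1.61 -0.06  1.34 -0.03] 0.12092319816438439 41.8606173992157 [ 4.2 -2.8  5.9]
the job is handed in; nothing more can be done
None
```

I handed the job in at about 15 s: the bar measured within 1 mm of seated after release, and the lid is held still by its rod handle within about 0.01 rad of upright; the hand-in returned no verdict.

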